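Dispense one plastic rivet into the parts pan

ROBOT

A 6-joint arm with a two-finger parallel gripper is mounted at the origin on the work surface. World frame = base frame: x ahead of the robot, y to its left, z up, the work surface at z = 0. Lengths are in m, angles in rad, forces in N, time in s.
With the tool pointing down it reaches from about 0.25 to 0.775 m from the base axis. Payload 8.9 kg.
Tool frame: the origin (TCP) lies between the finger pads; the fingertips stand 14 mm ahead of it and the grasp point (between the pads) lies 5 mm behind it; z points along the fingers, y is the line along which they close (so a half turn about z gives the same grasp; the last joint's range is limited). The gripper opens to 85 mm and grips with 20 to 120 N. Pads are 22 mm wide; open, the fingers measure 114 mm over their backs; the gripper's body (76 mm by 85 mm) begins 54 mm behind the grasp point. The pads swing forward as they close: fully open they stand 13 mm farther back than shut.
Start: joints at [-1.268, 0.291, -0.153, 1.127, 0, 1.431], TCP at [0.224, -0.475, 0.22] pointing down, gripper open.
Joint ranges: [-2.52, 2.52], [-0.91, 1.74], [-1.3, 1.37], [-1.96, 2.02], [-1.52, 1.47], [-3.14, 3.14]. Speed limits (rad/s): [2.22, 2.22, 2.79, 3.14, 3.14, 3.14].

INTERFACE

Orientations are given as a unit quaternion [w, x, y, z].
In Python, from cell import * gives the robot as it stands.
- The arm moves only by the tool move_arm, never from a script. Its argument "moves" is a list of rows, each an object of numbers: "tx", "ty", "tz": the shift along the tool's x, y, z in units of 30 mm (1.0 is 30 mm); "wx", "wy", "wz": the turn, a rotation vector about the tool's x, y, z in units of 5 degrees (1.0 is 5 degrees); "fingers": the opening, from -1 (shut) to 1 (fully open). In form: [{"tx": .., "ty": .., "tz": .., "wx": .., "wy": .., "wz": .., "fingers": ..}, ...]. A call has 1 to 20 rows; each row shifts and turns the commanded pose from where the row before left it, along the tool's axes as they then stand; what a row does not reach is not made up. A row lasts 1/12 s, in which the tool goes at most 41.7 mm and 7.16 degrees, less where a joint would pass 70% of its speed; a pose out of reach is approached as far as the arm can. A call is refused whole if a number of a shift passes 1 or a number of a turn 1, either way. A call with a gripper value outside its range is refused whole. The fingers move at their own pace and stop on an object; "newtons" is the grip in N (left out, the last holds). Time passes only in rows, so rows that do not move let the fingers close. It gives the time, the measured TCP pose, the force, the opening and the grip force at its end, in the units of the state.
- get_state(): the state, without advancing time (a new reading comes with each control period).
- read_camera(name): name is "scene" or "top"; returns a dict with "frame" (400x640x3 uint8, red, green, blue), "vfov" (degrees; the focal length in pixels is half the picture's height over the tangent of half this angle, whatever the lens; pixels are square), "cx", "cy" (the principal point, pixels), "k1" (the pictures are not rectified: a ray, as slopes to the right and down, at radius r is drawn at 1 + k1 r^2 times it, then the intrinsics apply), "R" (3x3) and "t" (3): a world point X has camera coordinates R X + t. Camera axes: x right, y down, z forward; pixel columns grow to the right and rows downward; lengths in m; the calibration is good to about 2 mm. A picture is of the moment at which its call begins. There is no depth.
- finish_job(): hands the job in; it is judged then, once.
The state is a dict: "time": time; "q": joint angles; "joint_velocities": joint speeds; "effort": joint torques, N m; "tcp_pos": TCP position; "eef_rot": TCP orientation; "force": force on the tool from outside, world axes, zero at the start; "ft_torque": the same for the moment, N m; "opening": opening from 0.0 (shut) to 1.0 (fully open); "finger_force": force on a finger pad.
Only numpy, scipy, OpenCV 4.12 (cv2) and the standard library are available. Lean on these libraries where they do the work, as an engineer would, in place of code of your own. Each camera call takes 0.05 s, during which the arm holds its last target. There are 200 camera calls.

TASK

Put the blue parts pan flat on the bench under the spout of the red rivet dispenser, then press the dispenser's black plunger cap down once, past its soft first stop and fully home on the firmer second stop without forcing it, so that just one rivet drops into the pan, and let the plunger spring all the way back up so that the next rivet drops into place. Leave the pan with its rivet under the spout, and do not disturb the other things on the bench.

Things in the scene. Friction and masses are not known exactly. Their poses are not given: they have to be found in the camera images.
- dispenser: Red plastic push dispenser of rivets, screwed to the bench. Origin on the bench, straight under the plunger axis; x to its back, spout on its -x side (roughly towards the robot), z up. Pedestal x -2 to 34, y +-32, z 6 to 54 mm, on a 6 mm thick foot x -2 to 70, y +-45 mm. Housing over it x -28 to 34, y +-32, z 54 to 135 mm. Clear magazine tube in front x -51 to -28, y +-15, z 50 to 154 mm.
- guide (a point): Fixed point on the plunger axis at the housing's top, 135 mm above the bench. Above it a round black plunger cap, 38 mm across, 16 mm thick, with a flat rubber pad on top (28 mm across, gives 1 mm per 6 N), screwed on a stem at a setting that differs: at rest the pad's top stands 172 to 186 mm above the bench..
- spout (a point): Centre of the open mouth under the magazine, 50 mm above the bench, 38 mm in front (-x) of the plunger axis; a rivet falls straight down from it. Force on the cap: about 1 to 3 N over the first 10 mm, then the soft first stop; it goes on at about 6.5 N and takes 11 N 6 mm lower, at the hard second stop; let go, it springs back up. Its plastic parts stand 22 N; more breaks them.
- pan: Blue parts pan, 64 x 64 mm outside, 24 mm high, wall and floor 3 mm, 0.13 kg. Origin: centre of its underside (without the handle), z up. Black flat handle along its -x, x -32 to -130 mm, 16 mm wide (y), 12 to 24 mm above the underside. With the handle pointing away from the dispenser and its back (+x) wall against the pedestal, its centre is 4 mm behind the spout's axis.
- pan_grip (a point): Point in the middle of the handle, 100 mm in front (-x) of the pan's centre, 18 mm above its underside: a place to take the pan from above, fingers closing across the handle (pan's y).
- rivet_a: Lowest of three white plastic push rivets in the magazine: head 18 mm across and 3 mm thick, shank 8 mm, 18 mm long in all, 10 g. Origin at the tip of the shank, z towards the head. It stands tip down with its tip 66 mm above the bench; only the last 0.5 mm of the plunger's way to its second stop frees it, and it falls in 0.2 s.
- rivet_b: The next rivet, standing on rivet_a's head (tip 84 mm above the bench); after one release it stands where rivet_a stood. Same origin and size.
- rivet_c: The top rivet (tip 102 mm above the bench). Same origin and size.
- tiles: Bystander: stack of four white square ceramic tiles, 98 x 98 mm, 30 mm high, loose on the bench. Origin: centre of the underside.
- level: Bystander: aluminium spirit level standing on its long edge, 230 mm along its y, 22 mm wide, 50 mm high. Origin: centre of the underside.
- caliper: Bystander: stainless steel caliper lying flat, 236 mm along its y, jaws (at its +y end) reaching 46 mm to -x, at most 12 mm high. Origin: middle of the beam's underside.
- visor: Bystander: black polycarbonate safety visor, a curved shield standing on its lower edge, about 95 mm deep (x), 200 mm wide (y), 122 mm high, curved out towards its -x. Origin: inside the curve, 26 mm behind the front, at bench height.

How it is judged:
By the outcome, as a careful person would: the job done as asked, in the order asked, and still so for the second after the job is handed in, with the robot touching nothing.
It also fails if it takes over 53 s, if anything falls off the work surface, if the arm or the gripper's body presses on something with over 40 N, if the wrist force passes 120 N, or if a joint passes its speed limit or range.

## Working session

There is one attempt and no reset: what is moved stays moved. The work goes in short steps, Python scripts to look and compute and a tool call to move; the robot and the scene stay as the last step left them, time stands still between calls to the robot, and variables do not carry over. Pictures are saved under pics/ and viewed, at most 10 in all, crops included, and the job is handed in when it is done.

Besides the shell and the picture viewer there is one more tool, called after "Request:" as name([rows], argument=value, ...), one row to a line, values as JSON. move_arm: Moves the arm, as the interface text tells. Its arguments: {"type":"object","properties":{"moves":{"type":"array","items":{"type":"object","properties":{"tx":{"type":"number"},"ty":{"type":"number"},"tz":{"type":"number"},"wx":{"type":"number"},"wy":{"type":"number"},"wz":{"type":"number"},"fingers":{"type":"number"}}}},"newtons":{"type":"number"}},"required":["moves"]}

```bash
mkdir -p pics; ls
cat > h.py <<'E'
from cell import *
import numpy as np, cv2
def K(c):
    f=c["frame"].shape[0]/2/np.tan(np.radians(c["vfov"]/2)); return f
def px(c,P):
    p=np.atleast_2d(P)@np.array(c["R"]).T+np.array(c["t"]); s=p[:,:2]/p[:,2:]
    r2=(s**2).sum(1,keepdims=True); s=s*(1+c["k1"]*r2); return s*K(c)+[c["cx"],c["cy"]]
def ray(c,uv,z):
    d=(np.array(uv,float)-[c["cx"],c["cy"]])/K(c); s=d.copy()
    for _ in range(20): s=d/(1+c["k1"]*(s@s))
    R=np.array(c["R"]); o=-R.T@np.array(c["t"]); v=R.T@np.r_[s,1]; return o+v*(z-o[2])/v[2]
E
python3 - <<'E'
from h import *
import pickle
for n in("scene","top"):
    c=read_camera(n); pickle.dump(c,open(n+".pkl","wb")); cv2.imwrite(f"pics/{n}0.png",cv2.cvtColor(c["frame"],cv2.COLOR_RGB2BGR))
    print(n,c["vfov"],c["k1"],-np.array(c["R"]).T@c["t"])
print(get_state())
E
```

```text
pics
scene 45.67720364558896 -0.12601598129264333 [ 1.62239356 -0.06889159  1.07739049]
top 51.49689443621263 -0.05022520020550929 [ 0.47481273 -0.10543076  1.25720868]
{'time': 0.1, 'q': array([-1.26830816e+00,  2.91184085e-01, -1.54053539e-01,  1.12670119e+00,
        1.57460668e-05,  1.43146900e+00]), 'joint_velocities': array([ 0.00099031,  0.00056582,  0.00072542,  0.00135225, -0.00121666,
       -0.00167549]), 'effort': array([ 2.43609276e-03, -5.37977672e+01,  3.31918252e+01,  9.28918307e-03,
       -2.15625168e-04, -9.29423408e-06]), 'tcp_pos': array([ 0.22435372, -0.47419983,  0.21980945]), 'eef_rot': array([-5.69985400e-04,  9.75698792e-01,  2.19115360e-01, -3.87037755e-05]), 'force': array([ 0.85635143,  0.4547373 , -0.22957403]), 'ft_torque': array([ 0.04642562, -0.02099931,  0.02691662]), 'finger_force': 0.0, 'opening': 1.000530652531566}
```

View pics/top0.png

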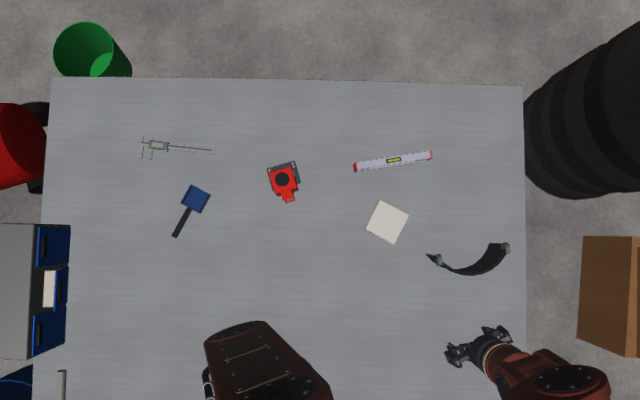

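View pics/scene0.png

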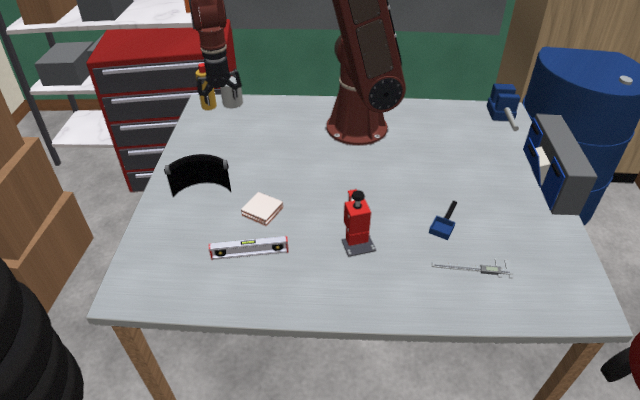

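The top view shows the pan at (195,198) with its handle end at (177,236), and the dispenser cap at (282,180) with the magazine at (290,198). Next I'll zoom in to get the edges.

Run:
```python
import pickle,cv2,numpy as np
t=pickle.load(open("top.pkl","rb"))["frame"][...,::-1];s=pickle.load(open("scene.pkl","rb"))["frame"][...,::-1]
f=lambda im,x,y,w,h,k:cv2.resize(im[y:y+h,x:x+w],None,fx=k,fy=k,interpolation=cv2.INTER_CUBIC)
a=f(t,160,150,150,95,5)
b=np.hstack([f(s,330,180,60,80,3.0) if 0 else f(s,335,180,50,80,3.5),f(s,420,190,50,60,3.5) if 0 else f(s,420,180,50,80,3.5)])
b=cv2.copyMakeBorder(b,0,max(0,0),0,0,cv2.BORDER_CONSTANT)
cv2.imwrite("pics/ztop.png",a);cv2.imwrite("pics/zscene.png",f(s,330,180,140,80,5))
```

```text
(no output)
```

View pics/ztop.png

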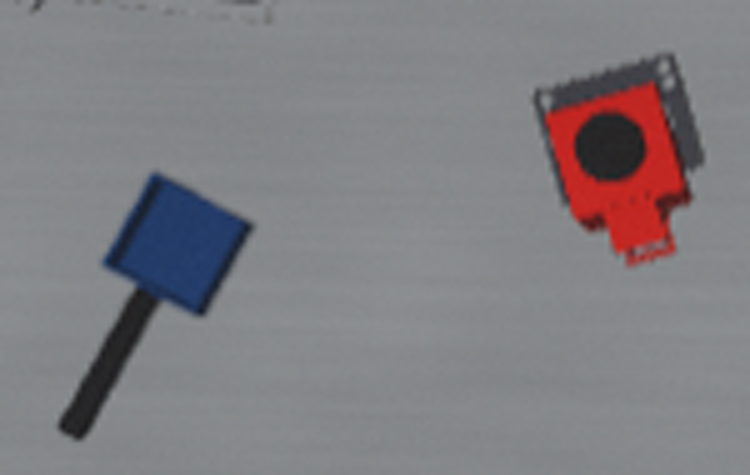

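View pics/zscene.png

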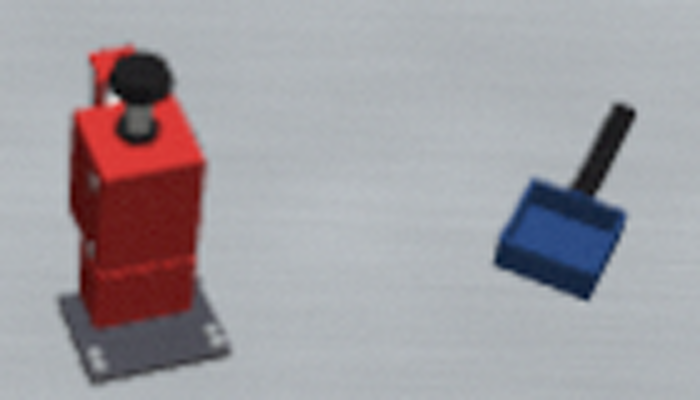

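The crops give clear outlines of the pan, the foot, the housing and the cap. I'll fit box models to the silhouettes in both views.

```bash
cat > fit.py <<'E'
from h import *
import pickle
from scipy.optimize import minimize
S=6
C={n:pickle.load(open(n+".pkl","rb")) for n in("scene","top")}
ROI={"pan":{"top":(160,175,60,70),"scene":(420,190,45,60)},"disp":{"top":(258,152,48,60),"scene":(335,182,50,80)}}
def box(x0,x1,y0,y1,z0,z1): return np.array([[x,y,z] for x in(x0,x1) for y in(y0,y1) for z in(z0,z1)])/1e3
def cyl(r,z0,z1):
    a=np.linspace(0,6.28,24); return np.array([[r*np.cos(t),r*np.sin(t),z] for t in a for z in(z0,z1)])/1e3
def parts(o,p):
    if o=="pan": return [box(-32,32,-32,32,0,24),box(-130,-32,-8,8,12,24)]
    h=p[3]*1e3
    return [box(-2,34,-32,32,6,54),box(-2,70,-45,45,0,6),box(-28,34,-32,32,54,135),box(-51,-28,-15,15,50,154),cyl(19,h-17,h-1),cyl(14,h-1,h),cyl(6,135,h-17)]
def render(c,o,p,roi):
    x0,y0,w,h=roi; m=np.zeros((h*S,w*S),np.uint8); R=np.array([[np.cos(p[2]),-np.sin(p[2]),0],[np.sin(p[2]),np.cos(p[2]),0],[0,0,1]])
    for b in parts(o,p):
        q=px(c,b@R.T+[p[0],p[1],0]); q=((q-[x0,y0]+.5)*S-.5)
        cv2.fillConvexPoly(m,cv2.convexHull(np.round(q*16).astype(np.int32)),255,shift=4)
    return cv2.resize(m,(w,h),interpolation=cv2.INTER_AREA)/255.
def mask(c,roi):
    x0,y0,w,h=roi; f=c["frame"][y0:y0+h,x0:x0+w].astype(float); bg=np.median(f.reshape(-1,3),0)
    return np.clip(np.abs(f-bg).max(2)/45-.25,0,1)
def fit(o,p0,cams):
    M={n:mask(C[n],ROI[o][n]) for n in cams}
    g=lambda p:sum(np.abs(render(C[n],o,p,ROI[o][n])-M[n]).sum() for n in cams)
    best=None
    for k in range(4):
        s=np.array([.012,.012,.15,.008][:len(p0)])*(1 if k%2==0 else -1)/(1+k//2)
        r=minimize(g,p0,method="Nelder-Mead",options=dict(initial_simplex=np.vstack([p0]+[p0+s*e for e in np.eye(len(p0))]),xatol=1e-4,fatol=.01,maxiter=600))
        if best is None or r.fun<best.fun: best=r
        p0=best.x
    return best.x,best.fun,[M[n].sum() for n in cams]
E
python3 - <<'E'
from fit import *
np.set_printoptions(precision=4,suppress=True)
T=C["top"]; cr=lambda U,V,z:ray(T,[(U+.5)/5-.5+160,(V+.5)/5-.5+150],z)
a=(cr(155,174,.024)+cr(203,315,.0))/2; h=cr(72,432,.02); d=a-h
pan=np.r_[a[:2],np.arctan2(d[1],d[0])]; k=cr(610,148,.178); sp=cr(650,255,.154); e=k-sp
dis=np.r_[k[:2],np.arctan2(e[1],e[0]),.179]
print(pan,dis)
for cams in(["top","scene"],["top"],["scene"]):
    print(cams,*fit("pan",pan,cams),*fit("disp",dis,cams))
E
```

```text
[ 0.5644  0.2637 -0.4673] [ 0.608  -0.0098  0.3667  0.179 ]
['top', 'scene'] [ 0.565   0.2638 -0.4702] 83.34313725490196 [np.float64(724.1), np.float64(552.9888888888888)] [ 0.6099 -0.0113  0.2895  0.1787] 173.62026143790848 [np.float64(941.5444444444445), np.float64(1630.9555555555557)]
['top'] [ 0.5647  0.2643 -0.4714] 18.319607843137256 [np.float64(724.1)] [ 0.6087 -0.0097  0.3082  0.1854] 46.95163398692811 [np.float64(941.5444444444445)]
['scene'] [ 0.569   0.2611 -0.4701] 18.409803921568628 [np.float64(552.9888888888888)] [ 0.6129 -0.0118  0.2895  0.1815] 48.198692810457516 [np.float64(1630.9555555555557)]
```

Both views agree to about 3 mm:

| Object | x, y (m) | yaw (rad) |
|---|---|---|
| Pan | 0.5655, 0.2635 | -0.470 |
| Dispenser | 0.610, -0.011 | 0.29 |

I'll turn the tool first, then go to the handle.

Request:
move_arm([
  {"wz": -1, "fingers": 0.0},
  {"wz": -1},
  {"wz": -1},
  {"wz": -1},
  {"wz": -1},
  {"wz": -1},
  {"wz": -1},
  {"wz": -1},
  {"wz": -1},
  {"wz": -1},
  {"wz": -1},
  {"wz": -1},
  {"wz": -1},
  {"wz": -1},
  {"wz": -1},
  {"wz": -1},
  {"wz": -1},
  {"wz": -1},
  {"wz": -1},
  {"wz": -1},
])

```text
validation failed for argument at $.mo...
```

Request:
move_arm([
  {"wz": -1},
  {"wz": -1},
  {"wz": -1},
  {"wz": -1},
  {"wz": -1},
  {"wz": -0.6},
  {"tx": 0.15, "ty": 0.97},
  {"tx": 0.15, "ty": 0.97},
  {"tx": 0.15, "ty": 0.97},
  {"tx": 0.15, "ty": 0.97},
  {"tx": 0.15, "ty": 0.97},
  {"tx": 0.15, "ty": 0.97},
  {"tx": 0.15, "ty": 0.97},
  {"tx": 0.15, "ty": 0.97},
  {"tx": 0.15, "ty": 0.97},
  {"tx": 0.15, "ty": 0.97},
  {"tx": 0.15, "ty": 0.97},
  {"tx": 0.15, "ty": 0.97},
  {"tx": 0.15, "ty": 0.97},
  {"tx": 0.15, "ty": 0.97},
])

```text
validation failed for argument at $.mo...
```

Request:
move_arm([
  {"tx": 0.15, "ty": 0.97},
  {"tx": 0.15, "ty": 0.97},
  {"tx": 0.15, "ty": 0.97},
  {"tx": 0.15, "ty": 0.97},
  {"tx": 0.15, "ty": 0.97},
  {"tx": 0.15, "ty": 0.97},
  {"tx": 0.15, "ty": 0.97},
  {"tx": 0.15, "ty": 0.97},
  {"tx": 0.15, "ty": 0.97},
  {"tx": 0.15, "ty": 0.97},
  {"tx": 0.15, "ty": 0.97},
  {"tx": 0.15, "ty": 0.97},
  {"tx": 0.15, "ty": 0.97},
  {"tx": 0.15, "ty": 0.97},
  {"tz": 0},
  {"tz": 0},
])

```text
validation failed for argument at $.mo...
```

Request:
move_arm([
  {"tx": 0.0, "ty": 0.0, "tz": 0.0, "wx": 0.0, "wy": 0.0, "wz": -1.0, "fingers": 0.0},
])

```text
time: 0.18
tcp_pos: [0.2244, -0.4743, 0.2199]
eef_rot: [-0.0, 0.965, 0.261, -0.0]
force: [-0.8, 0.1, -0.8]
opening: 0.884
finger_force: 0.0
```

Run:
```python
import numpy as np
yaw=.528;goal=-.470+np.pi;n=28;p=np.array([.2244,-.4743]);g=np.array([.5655,.2635])-.1*np.array([np.cos(-.47),np.sin(-.47)])
d=(g-p)/n; dw=(goal-yaw)/n; print(g,-np.degrees(dw)/5)
print([(round((d@[np.cos(y),np.sin(y)])/.03,2),round((d@[np.sin(y),-np.cos(y)])/.03,2)) for y in yaw+dw*np.arange(n)])
```

```text
[0.47634317 0.30878863] -0.8772772288995989
[(np.float64(0.73), np.float64(-0.65)), (np.float64(0.78), np.float64(-0.6)), (np.float64(0.82), np.float64(-0.54)), (np.float64(0.86), np.float64(-0.47)), (np.float64(0.89), np.float64(-0.4)), (np.float64(0.92), np.float64(-0.33)), (np.float64(0.94), np.float64(-0.26)), (np.float64(0.96), np.float64(-0.19)), (np.float64(0.97), np.float64(-0.12)), (np.float64(0.98), np.float64(-0.04)), (np.float64(0.98), np.float64(0.03)), (np.float64(0.97), np.float64(0.11)), (np.float64(0.96), np.float64(0.18)), (np.float64(0.95), np.float64(0.26)), (np.float64(0.92), np.float64(0.33)), (np.float64(0.9), np.float64(0.4)), (np.float64(0.86), np.float64(0.46)), (np.float64(0.82), np.float64(0.53)), (np.float64(0.78), np.float64(0.59)), (np.float64(0.73), np.float64(0.65)), (np.float64(0.68), np.float64(0.7)), (np.float64(0.63), np.float64(0.75)), (np.float64(0.57), np.float64(0.8)), (np.float64(0.5), np.float64(0.84)), (np.float64(0.44), np.float64(0.88)), (np.float64(0.37), np.float64(0.91)), (np.float64(0.3), np.float64(0.93)), (np.float64(0.23), np.float64(0.95))]
```

Request:
move_arm([
  {"tx": 0.73, "ty": -0.65, "tz": 0.0, "wx": 0.0, "wy": 0.0, "wz": -0.88, "fingers": 0.0},
  {"tx": 0.78, "ty": -0.6, "tz": 0.0, "wx": 0.0, "wy": 0.0, "wz": -0.88, "fingers": 0.0},
  {"tx": 0.82, "ty": -0.54, "tz": 0.0, "wx": 0.0, "wy": 0.0, "wz": -0.88, "fingers": 0.0},
  {"tx": 0.86, "ty": -0.47, "tz": 0.0, "wx": 0.0, "wy": 0.0, "wz": -0.88, "fingers": 0.0},
  {"tx": 0.89, "ty": -0.4, "tz": 0.0, "wx": 0.0, "wy": 0.0, "wz": -0.88, "fingers": 0.0},
  {"tx": 0.92, "ty": -0.33, "tz": 0.0, "wx": 0.0, "wy": 0.0, "wz": -0.88, "fingers": 0.0},
  {"tx": 0.94, "ty": -0.26, "tz": 0.0, "wx": 0.0, "wy": 0.0, "wz": -0.88, "fingers": 0.0},
  {"tx": 0.96, "ty": -0.19, "tz": 0.0, "wx": 0.0, "wy": 0.0, "wz": -0.88, "fingers": 0.0},
  {"tx": 0.97, "ty": -0.12, "tz": 0.0, "wx": 0.0, "wy": 0.0, "wz": -0.88, "fingers": 0.0},
  {"tx": 0.98, "ty": -0.04, "tz": 0.0, "wx": 0.0, "wy": 0.0, "wz": -0.88, "fingers": 0.0},
  {"tx": 0.98, "ty": 0.03, "tz": 0.0, "wx": 0.0, "wy": 0.0, "wz": -0.88, "fingers": 0.0},
  {"tx": 0.97, "ty": 0.11, "tz": 0.0, "wx": 0.0, "wy": 0.0, "wz": -0.88, "fingers": 0.0},
  {"tx": 0.96, "ty": 0.18, "tz": 0.0, "wx": 0.0, "wy": 0.0, "wz": -0.88, "fingers": 0.0},
  {"tx": 0.95, "ty": 0.26, "tz": 0.0, "wx": 0.0, "wy": 0.0, "wz": -0.88, "fingers": 0.0},
  {"tx": 0.92, "ty": 0.33, "tz": 0.0, "wx": 0.0, "wy": 0.0, "wz": -0.88, "fingers": 0.0},
])

```text
time: 1.43
tcp_pos: [0.3586, -0.0535, 0.2203]
eef_rot: [0.0, 0.666, 0.746, 0.0]
force: [0.9, 0.1, 0.4]
opening: 0.501
finger_force: 0.0
```

Request:
move_arm([
  {"tx": 0.9, "ty": 0.4, "tz": 0.0, "wx": 0.0, "wy": 0.0, "wz": -0.88, "fingers": 0.0},
  {"tx": 0.86, "ty": 0.46, "tz": 0.0, "wx": 0.0, "wy": 0.0, "wz": -0.88, "fingers": 0.0},
  {"tx": 0.82, "ty": 0.53, "tz": 0.0, "wx": 0.0, "wy": 0.0, "wz": -0.88, "fingers": 0.0},
  {"tx": 0.78, "ty": 0.59, "tz": 0.0, "wx": 0.0, "wy": 0.0, "wz": -0.88, "fingers": 0.0},
  {"tx": 0.73, "ty": 0.65, "tz": 0.0, "wx": 0.0, "wy": 0.0, "wz": -0.88, "fingers": 0.0},
  {"tx": 0.68, "ty": 0.7, "tz": 0.0, "wx": 0.0, "wy": 0.0, "wz": -0.88, "fingers": 0.0},
  {"tx": 0.63, "ty": 0.75, "tz": 0.0, "wx": 0.0, "wy": 0.0, "wz": -0.88, "fingers": 0.0},
  {"tx": 0.57, "ty": 0.8, "tz": 0.0, "wx": 0.0, "wy": 0.0, "wz": -0.88, "fingers": 0.0},
  {"tx": 0.5, "ty": 0.84, "tz": 0.0, "wx": 0.0, "wy": 0.0, "wz": -0.88, "fingers": 0.0},
  {"tx": 0.44, "ty": 0.88, "tz": 0.0, "wx": 0.0, "wy": 0.0, "wz": -0.88, "fingers": 0.0},
  {"tx": 0.37, "ty": 0.91, "tz": 0.0, "wx": 0.0, "wy": 0.0, "wz": -0.88, "fingers": 0.0},
  {"tx": 0.3, "ty": 0.93, "tz": 0.0, "wx": 0.0, "wy": 0.0, "wz": -0.88, "fingers": 0.0},
  {"tx": 0.23, "ty": 0.95, "tz": 0.0, "wx": 0.0, "wy": 0.0, "wz": -0.88, "fingers": 0.0},
  {"tx": 0.0, "ty": 0.0, "tz": 0.0, "wx": 0.0, "wy": 0.0, "wz": 0.0, "fingers": 0.0},
  {"tx": 0.0, "ty": 0.0, "tz": 0.0, "wx": 0.0, "wy": 0.0, "wz": 0.0, "fingers": 0.0},
])

```text
time: 2.68
tcp_pos: [0.4734, 0.3101, 0.2194]
eef_rot: [-0.0, 0.228, 0.974, -0.0]
force: [-1.0, -0.5, -0.1]
opening: 0.502
finger_force: 0.0
```

Request:
move_arm([
  {"tx": -0.1, "ty": 0.0, "tz": 1.0, "wx": 0.0, "wy": 0.0, "wz": 0.11, "fingers": 0.0},
  {"tx": 0.0, "ty": 0.0, "tz": 1.0, "wx": 0.0, "wy": 0.0, "wz": 0.0, "fingers": 0.0},
  {"tx": 0.0, "ty": 0.0, "tz": 1.0, "wx": 0.0, "wy": 0.0, "wz": 0.0, "fingers": 0.0},
  {"tx": 0.0, "ty": 0.0, "tz": 1.0, "wx": 0.0, "wy": 0.0, "wz": 0.0, "fingers": 0.0},
  {"tx": 0.0, "ty": 0.0, "tz": 1.0, "wx": 0.0, "wy": 0.0, "wz": 0.0, "fingers": 0.0},
  {"tx": 0.0, "ty": 0.0, "tz": 0.8, "wx": 0.0, "wy": 0.0, "wz": 0.0, "fingers": 0.0},
  {"tx": 0.0, "ty": 0.0, "tz": 0.5, "wx": 0.0, "wy": 0.0, "wz": 0.0, "fingers": 0.0},
  {"tx": 0.0, "ty": 0.0, "tz": 0.2, "wx": 0.0, "wy": 0.0, "wz": 0.0, "fingers": 0.0},
  {"tx": 0.0, "ty": 0.0, "tz": 0.2, "wx": 0.0, "wy": 0.0, "wz": 0.0, "fingers": 0.0},
  {"tx": 0.0, "ty": 0.0, "tz": 0.0, "wx": 0.0, "wy": 0.0, "wz": 0.0, "fingers": 0.0},
  {"tx": 0.0, "ty": 0.0, "tz": 0.0, "wx": 0.0, "wy": 0.0, "wz": 0.0, "fingers": 0.0},
])

```text
time: 3.6
tcp_pos: [0.4768, 0.3078, 0.0201]
eef_rot: [0.0, 0.234, 0.972, 0.0]
force: [-0.6, -0.1, -0.5]
opening: 0.502
finger_force: 0.0
```

Request:
move_arm([
  {"tx": 0.0, "ty": 0.0, "tz": 0.05, "wx": 0.0, "wy": 0.0, "wz": 0.0, "fingers": -1.0},
  {"tx": 0.0, "ty": 0.0, "tz": 0.0, "wx": 0.0, "wy": 0.0, "wz": 0.0, "fingers": -1.0},
  {"tx": 0.0, "ty": 0.0, "tz": 0.0, "wx": 0.0, "wy": 0.0, "wz": 0.0, "fingers": -1.0},
  {"tx": 0.0, "ty": 0.0, "tz": 0.0, "wx": 0.0, "wy": 0.0, "wz": 0.0, "fingers": -1.0},
  {"tx": 0.0, "ty": 0.0, "tz": 0.0, "wx": 0.0, "wy": 0.0, "wz": 0.0, "fingers": -1.0},
  {"tx": 0.0, "ty": 0.0, "tz": 0.0, "wx": 0.0, "wy": 0.0, "wz": 0.0, "fingers": -1.0},
  {"tx": 0.0, "ty": 0.0, "tz": 0.0, "wx": 0.0, "wy": 0.0, "wz": 0.0, "fingers": -1.0},
  {"tx": 0.0, "ty": 0.0, "tz": 0.0, "wx": 0.0, "wy": 0.0, "wz": 0.0, "fingers": -1.0},
], newtons=50)

```text
time: 4.27
tcp_pos: [0.4763, 0.3078, 0.0178]
eef_rot: [-0.0, 0.234, 0.972, 0.0]
force: [-0.4, 1.0, 0.4]
opening: 0.001
finger_force: 0.0
```

Fingers shut on nothing; time to look.

Run:
```python
from h import *
f=lambda im,x,y,w,h,k:cv2.resize(im[y:y+h,x:x+w,::-1],None,fx=k,fy=k,interpolation=cv2.INTER_CUBIC)
a=read_camera("top");b=read_camera("scene")
im=np.hstack([f(a["frame"],130,160,100,120,4),f(b["frame"],400,120,100,120,4)])
P=get_state()["tcp_pos"]; print(P,px(a,P),px(b,P),(px(a,P)-[130,160])*4,(px(b,P)-[400,120])*4)
cv2.imwrite("pics/g1.png",im)
```

```text
[0.47631601 0.30778776 0.01781082] [[179.00802243 227.49514333]] [[452.01459497 206.12036044]] [[196.03208972 269.98057334]] [[208.05837987 344.48144177]]
```

View pics/g1.png

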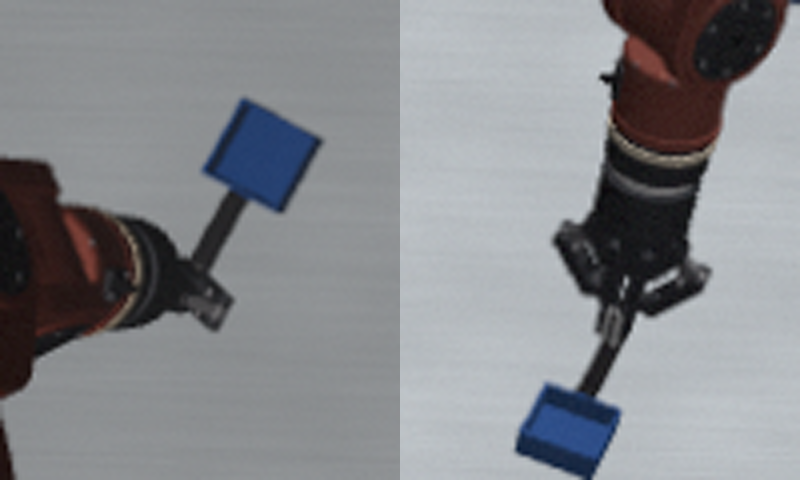

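The pan hasn't moved: its corners are still at (190.8,184.5) and (210.5,195.5). The finger tips sit over the handle near scene pixel (452,205). The picture doesn't show whether the handle is between them, so I'll check the state and the finger contact.

Request:
move_arm([
  {"tx": 0.0, "ty": 0.0, "tz": 0.0, "wx": 0.0, "wy": 0.0, "wz": 0.0, "fingers": -1.0},
])

```text
time: 4.45
tcp_pos: [0.4763, 0.3078, 0.0178]
eef_rot: [-0.0, 0.234, 0.972, -0.0]
force: [-0.7, 0.2, 0.3]
opening: 0.004
finger_force: 0.0
```

Run:
```python
from h import *
f=lambda im,x,y,w,h,k:cv2.resize(im[y:y+h,x:x+w,::-1],None,fx=k,fy=k,interpolation=cv2.INTER_CUBIC)
b=read_camera("scene"); s=get_state(); print(s["opening"],s["finger_force"],s["force"],s["ft_torque"],s["tcp_pos"])
P=s["tcp_pos"]; y=-.47; hx=np.array([np.cos(y),np.sin(y),0]);hy=np.array([-np.sin(y),np.cos(y),0])
im=f(b["frame"],425,165,60,50,12).copy()
pan=np.array([.5655,.2635,0])
def dot(Q,c):
    q=(px(b,Q)[0]-[425,165]+.5)*12; cv2.circle(im,tuple(int(v) for v in q),4,c,-1)
for e in(-130,-32):
    for w in(-8,8): dot(pan+hx*e/1e3+hy*w/1e3+[0,0,.024],(0,255,255))
dot(P,(0,0,255)); dot(P-[0,0,.014],(0,255,0)); dot(P+[0,0,.005],(255,0,255))
cv2.imwrite("pics/g2.png",im)
```

```text
-0.0010179521313364974 0.0 [-1.34247848  0.15088534  0.48426929] [0.00198341 0.00059041 0.04003123] [0.47625647 0.30778055 0.01776507]
```

View pics/g2.png

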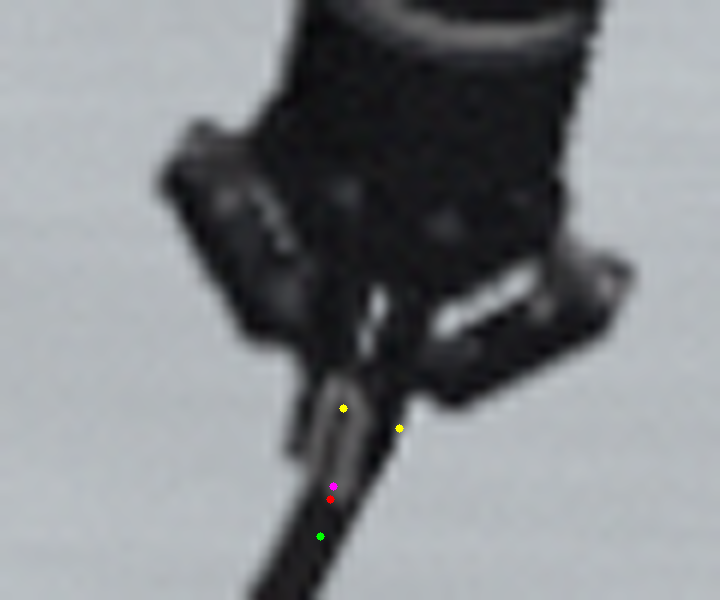

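The shut fingertips appear at crop (335,505), drawn over the handle. That puts them higher than the state implies, so they seem to have closed above it. I'll open and probe down in small steps, watching the force.

Request:
move_arm([
  {"tx": 0.0, "ty": 0.0, "tz": 0.0, "wx": 0.0, "wy": 0.0, "wz": 0.0, "fingers": 0.0},
  {"tx": 0.0, "ty": 0.0, "tz": 0.0, "wx": 0.0, "wy": 0.0, "wz": 0.0, "fingers": 0.0},
  {"tx": 0.0, "ty": 0.0, "tz": 0.0, "wx": 0.0, "wy": 0.0, "wz": 0.0, "fingers": 0.0},
  {"tx": 0.0, "ty": 0.0, "tz": 0.0, "wx": 0.0, "wy": 0.0, "wz": 0.0, "fingers": 0.0},
  {"tx": 0.0, "ty": 0.0, "tz": 0.0, "wx": 0.0, "wy": 0.0, "wz": 0.0, "fingers": 0.0},
])

```text
time: 4.92
tcp_pos: [0.4763, 0.3078, 0.0178]
eef_rot: [-0.0, 0.234, 0.972, -0.0]
force: [0.0, -0.5, -1.0]
opening: 0.502
finger_force: 0.0
```

Run:
```python
from h import *
f=lambda im,x,y,w,h,k:cv2.resize(im[y:y+h,x:x+w,::-1],None,fx=k,fy=k,interpolation=cv2.INTER_CUBIC)
b=read_camera("scene"); s=get_state(); print(s["opening"],s["force"],s["tcp_pos"])
cv2.imwrite("pics/g3.png",f(b["frame"],425,165,60,60,10))
```

```text
0.4991754735705802 [ 0.15563403 -0.35146862  0.36938114] [0.47632601 0.30778157 0.0178096 ]
```

View pics/g3.png

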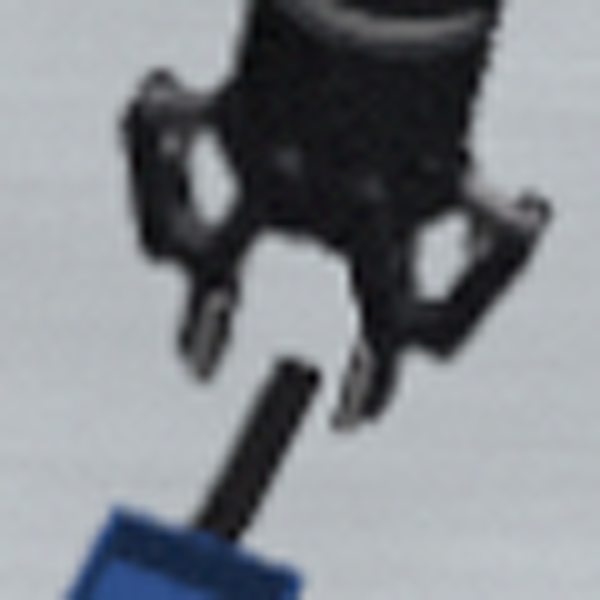

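Opened, the tips are at crop (205,375) and (345,425), one on each side of the handle. Their midpoint (275,400) is on the handle, but they are about 25 px higher in the crop than the nominal tip height would give. I'll probe downward gently.

Request:
move_arm([
  {"tx": 0.0, "ty": 0.0, "tz": 0.1, "wx": 0.0, "wy": 0.0, "wz": 0.0, "fingers": 0.0},
  {"tx": 0.0, "ty": 0.0, "tz": 0.0, "wx": 0.0, "wy": 0.0, "wz": 0.0, "fingers": 0.0},
])

```text
time: 5.13
tcp_pos: [0.4761, 0.3077, 0.0144]
eef_rot: [-0.0, 0.234, 0.972, -0.0]
force: [-0.5, -0.6, -0.3]
opening: 0.498
finger_force: 0.0
```

Request:
move_arm([
  {"tx": 0.0, "ty": 0.0, "tz": 0.1, "wx": 0.0, "wy": 0.0, "wz": 0.0, "fingers": 0.0},
  {"tx": 0.0, "ty": 0.0, "tz": 0.0, "wx": 0.0, "wy": 0.0, "wz": 0.0, "fingers": 0.0},
])

```text
time: 5.3
tcp_pos: [0.476, 0.3077, 0.0112]
eef_rot: [-0.0, 0.234, 0.972, -0.0]
force: [-0.7, 0.6, 0.0]
opening: 0.502
finger_force: 0.0
```

Run:
```python
from h import *
s=get_state(); print(s)
# bench reference: top-view table corners & robot base sanity; tips from scene+top triangulation need pixels
a=read_camera("top"); cv2.imwrite("pics/g4t.png",cv2.resize(a["frame"][190:260,140:220,::-1],None,fx=8,fy=8,interpolation=cv2.INTER_CUBIC))
```

```text
{'time': 5.3, 'q': array([ 4.44790056e-01,  5.66532826e-01, -3.25146770e-01,  6.79764602e-01,
        3.05056519e-05,  9.16628938e-01]), 'joint_velocities': array([ 0.00021653, -0.00507617,  0.00429209,  0.01041075,  0.0014514 ,
        0.00010487]), 'effort': array([-5.98026701e-03, -6.44277120e+01,  2.59990346e+01, -2.04022452e-01,
        1.82143831e-03,  3.04365301e-05]), 'tcp_pos': array([0.47601908, 0.30766131, 0.01124837]), 'eef_rot': array([-2.61338134e-04,  2.33737049e-01,  9.72299793e-01, -1.92013688e-04]), 'force': array([-0.66136156,  0.60737009,  0.00507234]), 'ft_torque': array([0.04980745, 0.0312491 , 0.02017505]), 'finger_force': 0.0, 'opening': 0.5021340183030651}
```

Request:
move_arm([
  {"tx": 0.0, "ty": 0.0, "tz": 0.07, "wx": 0.0, "wy": 0.0, "wz": 0.0, "fingers": 0.0},
  {"tx": 0.0, "ty": 0.0, "tz": 0.0, "wx": 0.0, "wy": 0.0, "wz": 0.0, "fingers": 0.0},
])

```text
time: 5.52
tcp_pos: [0.4762, 0.3077, 0.0094]
eef_rot: [-0.0, 0.234, 0.972, -0.0]
force: [-0.9, -0.2, 0.1]
opening: 0.497
finger_force: 0.0
```

View pics/g4t.png

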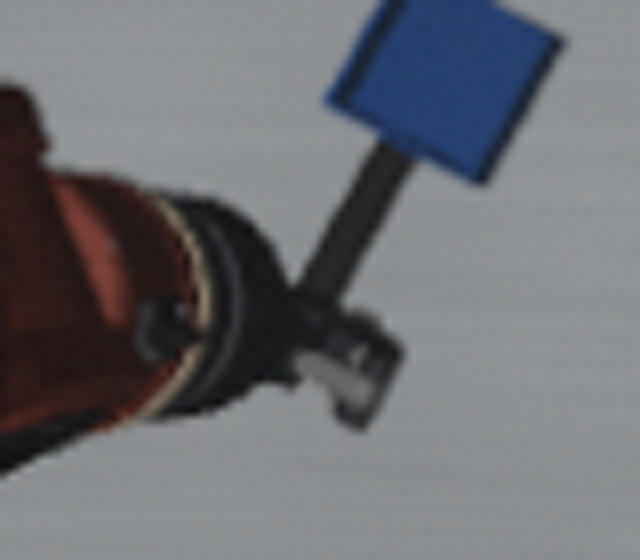

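The top view shows the finger pair centred along the handle as commanded: knuckle at (184,236), handle end near (177,236). So only the height is off. I'll keep probing down.

Request:
move_arm([
  {"tx": 0.0, "ty": 0.0, "tz": 0.1, "wx": 0.0, "wy": 0.0, "wz": 0.0, "fingers": 0.0},
  {"tx": 0.0, "ty": 0.0, "tz": 0.0, "wx": 0.0, "wy": 0.0, "wz": 0.0, "fingers": 0.0},
])

```text
time: 5.68
tcp_pos: [0.4761, 0.3077, 0.0063]
eef_rot: [-0.0, 0.234, 0.972, -0.0]
force: [0.2, 0.4, -0.1]
opening: 0.502
finger_force: 0.0
```

Request:
move_arm([
  {"tx": 0.0, "ty": 0.0, "tz": 0.0, "wx": 0.0, "wy": 0.0, "wz": 0.0, "fingers": -1.0},
  {"tx": 0.0, "ty": 0.0, "tz": 0.0, "wx": 0.0, "wy": 0.0, "wz": 0.0, "fingers": -1.0},
  {"tx": 0.0, "ty": 0.0, "tz": 0.0, "wx": 0.0, "wy": 0.0, "wz": 0.0, "fingers": -1.0},
  {"tx": 0.0, "ty": 0.0, "tz": 0.0, "wx": 0.0, "wy": 0.0, "wz": 0.0, "fingers": -1.0},
  {"tx": 0.0, "ty": 0.0, "tz": 0.0, "wx": 0.0, "wy": 0.0, "wz": 0.0, "fingers": -1.0},
], newtons=25)

```text
time: 6.1
tcp_pos: [0.4764, 0.3079, 0.0068]
eef_rot: [0.0, 0.234, 0.972, 0.0]
force: [-0.2, -0.1, 0.2]
opening: 0.176
finger_force: 28.5
```

It grips now: opening 0.176 is about 15 mm. So the true height is well above what the state reads. I'll open slightly, go 6 mm deeper and grip firmly.

Request:
move_arm([
  {"tx": 0.0, "ty": 0.0, "tz": 0.0, "wx": 0.0, "wy": 0.0, "wz": 0.0, "fingers": -0.3},
  {"tx": 0.0, "ty": 0.0, "tz": 0.0, "wx": 0.0, "wy": 0.0, "wz": 0.0, "fingers": -0.3},
  {"tx": 0.0, "ty": 0.0, "tz": 0.1, "wx": 0.0, "wy": 0.0, "wz": 0.0, "fingers": -0.3},
  {"tx": 0.0, "ty": 0.0, "tz": 0.1, "wx": 0.0, "wy": 0.0, "wz": 0.0, "fingers": -0.3},
  {"tx": 0.0, "ty": 0.0, "tz": 0.0, "wx": 0.0, "wy": 0.0, "wz": 0.0, "fingers": -0.3},
])

```text
time: 6.52
tcp_pos: [0.4759, 0.3075, -0.0]
eef_rot: [-0.0, 0.234, 0.972, -0.0]
force: [-0.3, -0.5, -0.6]
opening: 0.353
finger_force: 0.0
```

Request:
move_arm([
  {"tx": 0.0, "ty": 0.0, "tz": 0.0, "wx": 0.0, "wy": 0.0, "wz": 0.0, "fingers": -1.0},
  {"tx": 0.0, "ty": 0.0, "tz": 0.0, "wx": 0.0, "wy": 0.0, "wz": 0.0, "fingers": -1.0},
  {"tx": 0.0, "ty": 0.0, "tz": 0.0, "wx": 0.0, "wy": 0.0, "wz": 0.0, "fingers": -1.0},
  {"tx": 0.0, "ty": 0.0, "tz": 0.0, "wx": 0.0, "wy": 0.0, "wz": 0.0, "fingers": -1.0},
  {"tx": 0.0, "ty": 0.0, "tz": 0.0, "wx": 0.0, "wy": 0.0, "wz": 0.0, "fingers": -1.0},
], newtons=60)

```text
time: 6.93
tcp_pos: [0.4762, 0.3077, 0.0007]
eef_rot: [-0.0, 0.234, 0.972, -0.0]
force: [0.3, -0.5, 0.2]
opening: 0.163
finger_force: 62.0
```

Request:
move_arm([
  {"tx": 0.0, "ty": 0.0, "tz": -0.4, "wx": 0.0, "wy": 0.0, "wz": 0.0, "fingers": -1.0},
  {"tx": 0.0, "ty": 0.0, "tz": -0.4, "wx": 0.0, "wy": 0.0, "wz": 0.0, "fingers": -1.0},
  {"tx": 0.0, "ty": 0.0, "tz": 0.0, "wx": 0.0, "wy": 0.0, "wz": 0.0, "fingers": -1.0},
  {"tx": 0.0, "ty": 0.0, "tz": 0.0, "wx": 0.0, "wy": 0.0, "wz": 0.0, "fingers": -1.0},
])

```text
time: 7.27
tcp_pos: [0.4768, 0.308, 0.025]
eef_rot: [0.0, 0.234, 0.972, 0.0]
force: [0.6, -0.6, -0.2]
opening: 0.165
finger_force: 61.9
```

Run:
```python
from h import *
f=lambda im,x,y,w,h,k:cv2.resize(im[y:y+h,x:x+w,::-1],None,fx=k,fy=k,interpolation=cv2.INTER_CUBIC)
a=read_camera("top");b=read_camera("scene"); s=get_state(); print(s["opening"],s["force"],s["ft_torque"],s["tcp_pos"])
cv2.imwrite("pics/g5.png",np.hstack([f(a["frame"],150,170,70,80,5),f(b["frame"],415,165,70,80,5)]))
```

```text
0.16459766333140705 [-0.4873014   0.08553071 -2.21214416] [ 0.02289781  0.1064981  -0.01297629] [0.47598351 0.30764142 0.02414089]
```

View pics/g5.png

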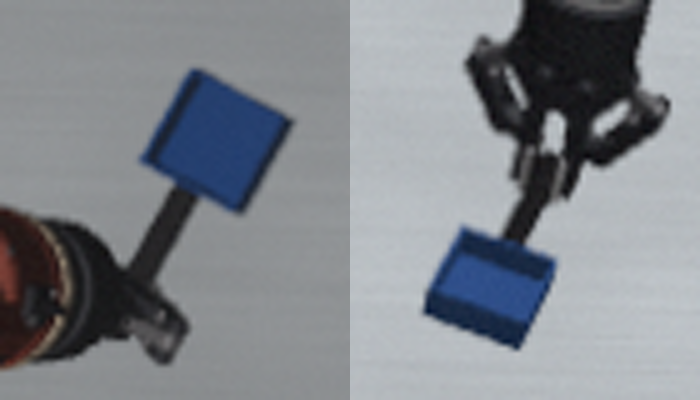

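The pan is held level at both views' pan positions and is lifted 24 mm. Next I'll work out the path to a stand-off in front of the spout.

Run:
```python
import numpy as np
yaw=2*np.arctan2(.9723,.23374);goal=.292+np.pi;n=16;p=np.array([.476,.3077]);g=np.array([.3827,-.0804])
d=(g-p)/n; dw=(goal-yaw)/n; print(yaw,-np.degrees(dw)/5)
print([(float(round((d@[np.cos(y),np.sin(y)])/.03,2)),float(round((d@[np.sin(y),-np.cos(y)])/.03,2))) for y in yaw+dw*np.arange(n)])
```

```text
2.669748120216763 -0.5470633495801798
[(-0.19, -0.81), (-0.16, -0.82), (-0.12, -0.82), (-0.08, -0.83), (-0.04, -0.83), (0.0, -0.83), (0.04, -0.83), (0.08, -0.83), (0.12, -0.82), (0.16, -0.82), (0.2, -0.81), (0.24, -0.8), (0.27, -0.78), (0.31, -0.77), (0.35, -0.76), (0.38, -0.74)]
```

Request:
move_arm([
  {"tx": -0.19, "ty": -0.81, "tz": 0.0, "wx": 0.0, "wy": 0.0, "wz": -0.55, "fingers": -1.0},
  {"tx": -0.16, "ty": -0.82, "tz": 0.0, "wx": 0.0, "wy": 0.0, "wz": -0.55, "fingers": -1.0},
  {"tx": -0.12, "ty": -0.82, "tz": 0.0, "wx": 0.0, "wy": 0.0, "wz": -0.55, "fingers": -1.0},
  {"tx": -0.08, "ty": -0.83, "tz": 0.0, "wx": 0.0, "wy": 0.0, "wz": -0.55, "fingers": -1.0},
  {"tx": -0.04, "ty": -0.83, "tz": 0.0, "wx": 0.0, "wy": 0.0, "wz": -0.55, "fingers": -1.0},
  {"tx": 0.0, "ty": -0.83, "tz": 0.0, "wx": 0.0, "wy": 0.0, "wz": -0.55, "fingers": -1.0},
  {"tx": 0.04, "ty": -0.83, "tz": 0.0, "wx": 0.0, "wy": 0.0, "wz": -0.55, "fingers": -1.0},
  {"tx": 0.08, "ty": -0.83, "tz": 0.0, "wx": 0.0, "wy": 0.0, "wz": -0.55, "fingers": -1.0},
  {"tx": 0.12, "ty": -0.82, "tz": 0.0, "wx": 0.0, "wy": 0.0, "wz": -0.55, "fingers": -1.0},
  {"tx": 0.16, "ty": -0.82, "tz": 0.0, "wx": 0.0, "wy": 0.0, "wz": -0.55, "fingers": -1.0},
  {"tx": 0.2, "ty": -0.81, "tz": 0.0, "wx": 0.0, "wy": 0.0, "wz": -0.55, "fingers": -1.0},
  {"tx": 0.24, "ty": -0.8, "tz": 0.0, "wx": 0.0, "wy": 0.0, "wz": -0.55, "fingers": -1.0},
  {"tx": 0.27, "ty": -0.78, "tz": 0.0, "wx": 0.0, "wy": 0.0, "wz": -0.55, "fingers": -1.0},
  {"tx": 0.31, "ty": -0.77, "tz": 0.0, "wx": 0.0, "wy": 0.0, "wz": -0.54, "fingers": -1.0},
  {"tx": 0.35, "ty": -0.76, "tz": 0.0, "wx": 0.0, "wy": 0.0, "wz": -0.54, "fingers": -1.0},
  {"tx": 0.38, "ty": -0.74, "tz": 0.0, "wx": 0.0, "wy": 0.0, "wz": -0.54, "fingers": -1.0},
  {"tx": 0.0, "ty": 0.0, "tz": 0.0, "wx": 0.0, "wy": 0.0, "wz": 0.0, "fingers": -1.0},
  {"tx": 0.0, "ty": 0.0, "tz": 0.0, "wx": 0.0, "wy": 0.0, "wz": 0.0, "fingers": -1.0},
])

```text
time: 8.87
tcp_pos: [0.3838, -0.0817, 0.0243]
eef_rot: [-0.0, -0.145, 0.989, 0.0]
force: [0.1, 0.2, -1.5]
opening: 0.164
finger_force: 61.9
```

Run:
```python
from h import *
import pickle
np.set_printoptions(precision=4,suppress=True)
C={n:read_camera(n) for n in("top","scene")}
s=get_state(); P=s["tcp_pos"];q=s["eef_rot"]; yaw=2*np.arctan2(q[2],q[1])-np.pi; print(P,yaw,s["force"],s["opening"])
from scipy.optimize import minimize
import fit
R={"top":(250,180,90,60),"scene":(330,140,80,70)}
def blue(c,r):
    x,y,w,h=r; f=c["frame"][y:y+h,x:x+w].astype(float); return np.clip((f[...,2]-f[...,0]-8)/30,0,1)
M={n:blue(C[n],R[n]) for n in C}
print({n:M[n].sum() for n in M})
def ren(c,p,r):
    Rz=np.array([[np.cos(p[2]),-np.sin(p[2]),0],[np.sin(p[2]),np.cos(p[2]),0],[0,0,1]]); b=fit.box(-32,32,-32,32,0,24)@Rz.T+[p[0],p[1],p[3]]
    m=np.zeros((r[3]*6,r[2]*6),np.uint8); u=(px(c,b)-[r[0],r[1]]+.5)*6-.5
    cv2.fillConvexPoly(m,cv2.convexHull(np.round(u*16).astype(np.int32)),255,shift=4); return cv2.resize(m,(r[2],r[3]),interpolation=cv2.INTER_AREA)/255.
for cams in(["top"],["top","scene"]):
    g=lambda p:sum(np.abs(ren(C[n],p,R[n])-M[n]).sum() for n in cams)+1e3*abs(p[3]-.024)*(len(cams)==1)
    p=np.r_[P[:2]+.1*np.array([np.cos(yaw),np.sin(yaw)]),yaw,.024]
    for k in(1,-1,.5):
        r=minimize(g,p,method="Nelder-Mead",options=dict(initial_simplex=np.vstack([p]+[p+k*v for v in np.diag([.01,.01,.1,.008])]),maxiter=500)); p=r.x
    print(cams,p,r.fun)
```

```text
[ 0.384  -0.0804  0.0244] 0.2926177462943458 [-0.4977 -0.711  -2.0087] 0.1655550832319518
{'top': np.float64(481.26666666666665), 'scene': np.float64(413.9333333333333)}
['top'] [ 0.4787 -0.0511  0.2905  0.024 ] 12.137322999287749
['top', 'scene'] [ 0.4787 -0.0517  0.3011  0.0221] 330.1764705882353
```

The top view puts the pan at (0.4787,-0.0511), yaw 0.29, as planned. I'll lower it to 6 mm above the bench, then slide it in under the spout.

Request:
move_arm([
  {"tx": 0.0, "ty": 0.0, "tz": 0.3, "wx": 0.0, "wy": 0.0, "wz": 0.0, "fingers": -1.0},
  {"tx": 0.0, "ty": 0.0, "tz": 0.3, "wx": 0.0, "wy": 0.0, "wz": 0.0, "fingers": -1.0},
  {"tx": -0.3, "ty": 0.03, "tz": 0.0, "wx": 0.0, "wy": 0.0, "wz": 0.0, "fingers": -1.0},
  {"tx": -0.4, "ty": 0.0, "tz": 0.0, "wx": 0.0, "wy": 0.0, "wz": 0.0, "fingers": -1.0},
  {"tx": -0.5, "ty": 0.0, "tz": 0.0, "wx": 0.0, "wy": 0.0, "wz": 0.0, "fingers": -1.0},
  {"tx": -0.5, "ty": 0.0, "tz": 0.0, "wx": 0.0, "wy": 0.0, "wz": 0.0, "fingers": -1.0},
  {"tx": -0.4, "ty": 0.0, "tz": 0.0, "wx": 0.0, "wy": 0.0, "wz": 0.0, "fingers": -1.0},
  {"tx": -0.4, "ty": 0.0, "tz": 0.0, "wx": 0.0, "wy": 0.0, "wz": 0.0, "fingers": -1.0},
  {"tx": -0.3, "ty": 0.0, "tz": 0.0, "wx": 0.0, "wy": 0.0, "wz": 0.0, "fingers": -1.0},
  {"tx": -0.2, "ty": 0.0, "tz": 0.0, "wx": 0.0, "wy": 0.0, "wz": 0.0, "fingers": -1.0},
  {"tx": -0.2, "ty": 0.0, "tz": 0.0, "wx": 0.0, "wy": 0.0, "wz": 0.0, "fingers": -1.0},
  {"tx": -0.1, "ty": 0.0, "tz": 0.0, "wx": 0.0, "wy": 0.0, "wz": 0.0, "fingers": -1.0},
  {"tx": 0.0, "ty": 0.0, "tz": 0.0, "wx": 0.0, "wy": 0.0, "wz": 0.0, "fingers": -1.0},
  {"tx": 0.0, "ty": 0.0, "tz": 0.0, "wx": 0.0, "wy": 0.0, "wz": 0.0, "fingers": -1.0},
])

```text
time: 10.13
tcp_pos: [0.4785, -0.0513, 0.0066]
eef_rot: [-0.0, -0.146, 0.989, 0.0]
force: [-0.5, 0.5, -1.6]
opening: 0.168
finger_force: 61.9
```

Request:
move_arm([
  {"tx": 0.0, "ty": 0.0, "tz": 0.08, "wx": 0.0, "wy": 0.0, "wz": 0.0, "fingers": -1.0},
  {"tx": 0.0, "ty": 0.0, "tz": 0.07, "wx": 0.0, "wy": 0.0, "wz": 0.0, "fingers": -1.0},
  {"tx": 0.0, "ty": 0.0, "tz": 0.0, "wx": 0.0, "wy": 0.0, "wz": 0.0, "fingers": -1.0},
  {"tx": 0.0, "ty": 0.0, "tz": 0.0, "wx": 0.0, "wy": 0.0, "wz": 0.0, "fingers": -1.0},
])

```text
time: 10.47
tcp_pos: [0.4784, -0.0514, 0.002]
eef_rot: [-0.0, -0.146, 0.989, 0.0]
force: [-0.2, 0.5, -1.3]
opening: 0.167
finger_force: 61.9
```

Request:
move_arm([
  {"tx": 0.0, "ty": 0.0, "tz": 0.04, "wx": 0.0, "wy": 0.0, "wz": 0.0, "fingers": -1.0},
  {"tx": 0.0, "ty": 0.0, "tz": 0.0, "wx": 0.0, "wy": 0.0, "wz": 0.0, "fingers": -1.0},
])

```text
time: 10.63
tcp_pos: [0.4788, -0.0515, 0.0009]
eef_rot: [-0.0, -0.146, 0.989, -0.0]
force: [0.1, 0.1, -0.8]
opening: 0.169
finger_force: 61.9
```

Request:
move_arm([
  {"tx": 0.0, "ty": 0.0, "tz": 0.0, "wx": 0.0, "wy": 0.0, "wz": 0.0, "fingers": -0.5},
  {"tx": 0.0, "ty": 0.0, "tz": 0.0, "wx": 0.0, "wy": 0.0, "wz": 0.0, "fingers": -0.2},
  {"tx": 0.0, "ty": 0.0, "tz": 0.0, "wx": 0.0, "wy": 0.0, "wz": 0.0, "fingers": -0.2},
  {"tx": 0.0, "ty": 0.0, "tz": 0.0, "wx": 0.0, "wy": 0.0, "wz": 0.0, "fingers": -0.2},
  {"tx": 0.0, "ty": 0.0, "tz": 0.0, "wx": 0.0, "wy": 0.0, "wz": 0.0, "fingers": -0.2},
])

```text
time: 11.05
tcp_pos: [0.4789, -0.0514, 0.0011]
eef_rot: [0.0, -0.146, 0.989, -0.0]
force: [0.3, -0.7, 0.3]
opening: 0.397
finger_force: 0.0
```

Request:
move_arm([
  {"tx": 0.0, "ty": 0.0, "tz": -0.5, "wx": 0.0, "wy": 0.0, "wz": 0.0, "fingers": -0.2},
  {"tx": 0.0, "ty": 0.0, "tz": -1.0, "wx": 0.0, "wy": 0.0, "wz": 0.0, "fingers": -0.2},
  {"tx": 0.0, "ty": 0.0, "tz": -1.0, "wx": 0.0, "wy": 0.0, "wz": 0.0, "fingers": -0.2},
  {"tx": 0.0, "ty": 0.0, "tz": -1.0, "wx": 0.0, "wy": 0.0, "wz": 0.0, "fingers": -1.0},
  {"tx": 0.0, "ty": 0.0, "tz": -1.0, "wx": 0.0, "wy": 0.0, "wz": 0.0, "fingers": -1.0},
  {"tx": 0.0, "ty": 0.0, "tz": -1.0, "wx": 0.0, "wy": 0.0, "wz": 0.0, "fingers": -1.0},
  {"tx": 0.0, "ty": 0.0, "tz": -1.0, "wx": 0.0, "wy": 0.0, "wz": 0.0, "fingers": -1.0},
  {"tx": 0.0, "ty": 0.0, "tz": -0.6, "wx": 0.0, "wy": 0.0, "wz": 0.0, "fingers": -1.0},
  {"tx": 0.0, "ty": 0.0, "tz": 0.0, "wx": 0.0, "wy": 0.0, "wz": 0.0, "fingers": -1.0},
  {"tx": 0.0, "ty": 0.0, "tz": 0.0, "wx": 0.0, "wy": 0.0, "wz": 0.0, "fingers": -1.0},
])

```text
time: 11.88
tcp_pos: [0.4794, -0.0515, 0.2148]
eef_rot: [0.001, -0.146, 0.989, -0.0]
force: [0.1, -0.8, -0.6]
opening: -0.001
finger_force: 0.0
```

Run:
```python
from h import *
s=get_state(); print(s["time"],s["tcp_pos"],s["force"])
f=lambda im,x,y,w,h,k:cv2.resize(im[y:y+h,x:x+w,::-1],None,fx=k,fy=k,interpolation=cv2.INTER_CUBIC)
a=read_camera("top");b=read_camera("scene")
# magenta/red marks: TCP, nominal tip, tip+25mm
ims=[]
for c,(x,y,w,h) in((a,(260,150,80,100)),(b,(320,100,80,160))):
    k=5 if c is a else 3.1
    im=f(c["frame"],x,y,w,h,k).copy(); P=s["tcp_pos"]
    for dz,col in((-.014,(0,255,0)),(.011,(255,0,255))):
        q=(px(c,P+[0,0,dz])[0]-[x,y]+.5)*k; cv2.circle(im,tuple(int(v) for v in q),2,col,-1)
    ims.append(im[:496])
h=min(i.shape[0] for i in ims); cv2.imwrite("pics/g6.png",np.hstack([i[:h] for i in ims])); print(ims[0].shape,ims[1].shape)
```

```text
11.8833 [ 0.47943751 -0.05152646  0.21477244] [ 0.06704233 -0.80415108 -0.57362272]
(496, 400, 3) (496, 248, 3)
```

Pan placed and released at about the bench-contact height. Now I'll move the shut fingers over the plunger axis, staying high.

Request:
move_arm([
  {"tx": -0.56, "ty": 0.04, "tz": 0.0, "wx": 0.0, "wy": 0.0, "wz": 0.0, "fingers": -1.0},
  {"tx": -0.8, "ty": 0.0, "tz": 0.0, "wx": 0.0, "wy": 0.0, "wz": 0.0, "fingers": -1.0},
  {"tx": -0.8, "ty": 0.0, "tz": 0.0, "wx": 0.0, "wy": 0.0, "wz": 0.0, "fingers": -1.0},
  {"tx": -0.8, "ty": 0.0, "tz": 0.0, "wx": 0.0, "wy": 0.0, "wz": 0.0, "fingers": -1.0},
  {"tx": -0.8, "ty": 0.0, "tz": 0.0, "wx": 0.0, "wy": 0.0, "wz": 0.0, "fingers": -1.0},
  {"tx": -0.5, "ty": 0.0, "tz": 0.0, "wx": 0.0, "wy": 0.0, "wz": 0.0, "fingers": -1.0},
  {"tx": -0.3, "ty": 0.0, "tz": 0.0, "wx": 0.0, "wy": 0.0, "wz": 0.0, "fingers": -1.0},
  {"tx": 0.0, "ty": 0.0, "tz": 0.0, "wx": 0.0, "wy": 0.0, "wz": 0.0, "fingers": -1.0},
  {"tx": 0.0, "ty": 0.0, "tz": 0.0, "wx": 0.0, "wy": 0.0, "wz": 0.0, "fingers": -1.0},
])

```text
time: 12.73
tcp_pos: [0.6086, -0.0105, 0.2124]
eef_rot: [-0.001, -0.146, 0.989, 0.0]
force: [-0.6, -0.4, -0.2]
opening: -0.003
finger_force: 0.0
```

Run:
```python
from h import *
s=get_state(); P=s["tcp_pos"];print(s["time"],P,s["force"])
f=lambda im,x,y,w,h,k:cv2.resize(im[y:y+h,x:x+w,::-1],None,fx=k,fy=k,interpolation=cv2.INTER_CUBIC)
a=read_camera("top");b=read_camera("scene"); ims=[]
for c,(x,y,w,h),k in((a,(255,145,60,80),5),(b,(320,130,80,100),4)):
    im=f(c["frame"],x,y,w,h,k).copy()
    for dz,col in((-.014,(0,255,0)),(.011,(255,0,255))):
        q=(px(c,P+[0,0,dz])[0]-[x,y]+.5)*k; cv2.circle(im,tuple(int(v) for v in q),2,col,-1)
    ims.append(im)
cv2.imwrite("pics/g7.png",np.hstack(ims))
g=cv2.cvtColor(b["frame"],cv2.COLOR_RGB2GRAY)
print("scene tip nominal",px(b,P-[0,0,.014]),"b=25",px(b,P+[0,0,.011]))
print(g[150:205:1,357].tolist())
```

```text
12.7333 [ 0.6086179  -0.01051182  0.21236917] [-0.63667128 -0.38887252 -0.20491742]
scene tip nominal [[358.57143715 188.16176328]] b=25 [[359.03268203 181.38607772]]
[25, 27, 22, 29, 41, 43, 34, 25, 21, 28, 19, 24, 28, 26, 25, 24, 30, 22, 23, 27, 20, 23, 28, 22, 30, 33, 37, 45, 45, 47, 49, 51, 88, 115, 151, 178, 177, 177, 175, 158, 98, 37, 37, 34, 34, 34, 32, 29, 26, 22, 21, 71, 99, 100, 98]
```

Scene column 357 shows the finger tip ending at row 182 and the cap starting at row 190. That confirms the tips stand about 25 mm above nominal and there is about 43 mm to go. I'll descend, slowing near contact.

Request:
move_arm([
  {"tx": -0.05, "ty": 0.0, "tz": 0.4, "wx": 0.0, "wy": 0.0, "wz": 0.0, "fingers": -1.0},
  {"tx": 0.0, "ty": 0.0, "tz": 0.4, "wx": 0.0, "wy": 0.0, "wz": 0.0, "fingers": -1.0},
  {"tx": 0.0, "ty": 0.0, "tz": 0.2, "wx": 0.0, "wy": 0.0, "wz": 0.0, "fingers": -1.0},
  {"tx": 0.0, "ty": 0.0, "tz": 0.1, "wx": 0.0, "wy": 0.0, "wz": 0.0, "fingers": -1.0},
  {"tx": 0.0, "ty": 0.0, "tz": 0.0, "wx": 0.0, "wy": 0.0, "wz": 0.0, "fingers": -1.0},
  {"tx": 0.0, "ty": 0.0, "tz": 0.0, "wx": 0.0, "wy": 0.0, "wz": 0.0, "fingers": -1.0},
])

```text
time: 13.33
tcp_pos: [0.6108, -0.0104, 0.1815]
eef_rot: [0.0, -0.146, 0.989, -0.0]
force: [-0.2, -0.6, 0.3]
opening: 0.001
finger_force: 0.0
```

Request:
move_arm([
  {"tx": 0.0, "ty": 0.0, "tz": 0.07, "wx": 0.0, "wy": 0.0, "wz": 0.0, "fingers": -1.0},
  {"tx": 0.0, "ty": 0.0, "tz": 0.07, "wx": 0.0, "wy": 0.0, "wz": 0.0, "fingers": -1.0},
  {"tx": 0.0, "ty": 0.0, "tz": 0.0, "wx": 0.0, "wy": 0.0, "wz": 0.0, "fingers": -1.0},
])

```text
time: 13.58
tcp_pos: [0.6108, -0.0102, 0.1767]
eef_rot: [0.0, -0.146, 0.989, 0.0]
force: [1.0, 0.2, 0.5]
opening: 0.002
finger_force: 0.0
```

Request:
move_arm([
  {"tx": 0.0, "ty": 0.0, "tz": 0.07, "wx": 0.0, "wy": 0.0, "wz": 0.0, "fingers": -1.0},
  {"tx": 0.0, "ty": 0.0, "tz": 0.07, "wx": 0.0, "wy": 0.0, "wz": 0.0, "fingers": -1.0},
  {"tx": 0.0, "ty": 0.0, "tz": 0.0, "wx": 0.0, "wy": 0.0, "wz": 0.0, "fingers": -1.0},
])

```text
time: 13.83
tcp_pos: [0.6109, -0.0102, 0.1723]
eef_rot: [0.0, -0.146, 0.989, 0.0]
force: [0.6, -0.3, 0.8]
opening: 0.0
finger_force: 0.6
```

Request:
move_arm([
  {"tx": 0.0, "ty": 0.0, "tz": 0.07, "wx": 0.0, "wy": 0.0, "wz": 0.0, "fingers": -1.0},
  {"tx": 0.0, "ty": 0.0, "tz": 0.07, "wx": 0.0, "wy": 0.0, "wz": 0.0, "fingers": -1.0},
  {"tx": 0.0, "ty": 0.0, "tz": 0.0, "wx": 0.0, "wy": 0.0, "wz": 0.0, "fingers": -1.0},
])

```text
time: 14.08
tcp_pos: [0.6109, -0.0102, 0.1681]
eef_rot: [0.0, -0.146, 0.989, 0.0]
force: [1.1, 0.3, 2.7]
opening: -0.0
finger_force: 1.0
```

Request:
move_arm([
  {"tx": 0.0, "ty": 0.0, "tz": 0.07, "wx": 0.0, "wy": 0.0, "wz": 0.0, "fingers": -1.0},
  {"tx": 0.0, "ty": 0.0, "tz": 0.0, "wx": 0.0, "wy": 0.0, "wz": 0.0, "fingers": -1.0},
])

```text
time: 14.25
tcp_pos: [0.6109, -0.0102, 0.1661]
eef_rot: [-0.0, -0.146, 0.989, 0.0]
force: [-0.5, 0.1, 1.7]
opening: 0.001
finger_force: 1.2
```

Request:
move_arm([
  {"tx": 0.0, "ty": 0.0, "tz": 0.07, "wx": 0.0, "wy": 0.0, "wz": 0.0, "fingers": -1.0},
  {"tx": 0.0, "ty": 0.0, "tz": 0.0, "wx": 0.0, "wy": 0.0, "wz": 0.0, "fingers": -1.0},
])

```text
time: 14.42
tcp_pos: [0.6109, -0.0102, 0.164]
eef_rot: [0.0, -0.146, 0.989, 0.0]
force: [1.2, -0.1, 2.2]
opening: 0.001
finger_force: 1.4
```

Request:
move_arm([
  {"tx": 0.0, "ty": 0.0, "tz": 0.05, "wx": 0.0, "wy": 0.0, "wz": 0.0, "fingers": -1.0},
  {"tx": 0.0, "ty": 0.0, "tz": 0.0, "wx": 0.0, "wy": 0.0, "wz": 0.0, "fingers": -1.0},
])

```text
time: 14.58
tcp_pos: [0.6109, -0.0102, 0.1626]
eef_rot: [0.0, -0.146, 0.989, -0.0]
force: [1.3, 0.0, 1.8]
opening: -0.001
finger_force: 1.5
```

Request:
move_arm([
  {"tx": 0.0, "ty": 0.0, "tz": 0.05, "wx": 0.0, "wy": 0.0, "wz": 0.0, "fingers": -1.0},
  {"tx": 0.0, "ty": 0.0, "tz": 0.0, "wx": 0.0, "wy": 0.0, "wz": 0.0, "fingers": -1.0},
])

```text
time: 14.75
tcp_pos: [0.611, -0.0102, 0.1614]
eef_rot: [0.0, -0.146, 0.989, -0.0]
force: [-0.3, -0.3, 6.4]
opening: 0.0
finger_force: 3.3
```

Request:
move_arm([
  {"tx": 0.0, "ty": 0.0, "tz": 0.04, "wx": 0.0, "wy": 0.0, "wz": 0.0, "fingers": -1.0},
  {"tx": 0.0, "ty": 0.0, "tz": 0.04, "wx": 0.0, "wy": 0.0, "wz": 0.0, "fingers": -1.0},
  {"tx": 0.0, "ty": 0.0, "tz": 0.0, "wx": 0.0, "wy": 0.0, "wz": 0.0, "fingers": -1.0},
])

```text
time: 15.0
tcp_pos: [0.6111, -0.0102, 0.1592]
eef_rot: [0.0, -0.146, 0.989, -0.0]
force: [-1.5, 0.9, 7.7]
opening: -0.002
finger_force: 4.0
```

Request:
move_arm([
  {"tx": 0.0, "ty": 0.0, "tz": 0.04, "wx": 0.0, "wy": 0.0, "wz": 0.0, "fingers": -1.0},
  {"tx": 0.0, "ty": 0.0, "tz": 0.02, "wx": 0.0, "wy": 0.0, "wz": 0.0, "fingers": -1.0},
  {"tx": 0.0, "ty": 0.0, "tz": 0.0, "wx": 0.0, "wy": 0.0, "wz": 0.0, "fingers": -1.0},
])

```text
time: 15.25
tcp_pos: [0.6112, -0.0102, 0.1577]
eef_rot: [0.001, -0.146, 0.989, -0.0]
force: [-1.6, 0.2, 8.5]
opening: -0.003
finger_force: 4.5
```

Request:
move_arm([
  {"tx": 0.0, "ty": 0.0, "tz": 0.03, "wx": 0.0, "wy": 0.0, "wz": 0.0, "fingers": -1.0},
  {"tx": 0.0, "ty": 0.0, "tz": 0.0, "wx": 0.0, "wy": 0.0, "wz": 0.0, "fingers": -1.0},
])

```text
time: 15.42
tcp_pos: [0.6112, -0.0102, 0.1568]
eef_rot: [0.001, -0.146, 0.989, -0.0]
force: [-1.1, -0.0, 8.8]
opening: -0.002
finger_force: 4.6
```

Request:
move_arm([
  {"tx": 0.0, "ty": 0.0, "tz": 0.03, "wx": 0.0, "wy": 0.0, "wz": 0.0, "fingers": -1.0},
  {"tx": 0.0, "ty": 0.0, "tz": 0.0, "wx": 0.0, "wy": 0.0, "wz": 0.0, "fingers": -1.0},
  {"tx": 0.0, "ty": 0.0, "tz": 0.0, "wx": 0.0, "wy": 0.0, "wz": 0.0, "fingers": -1.0},
])

```text
time: 15.67
tcp_pos: [0.6112, -0.0103, 0.156]
eef_rot: [0.001, -0.146, 0.989, -0.0]
force: [-1.5, -0.2, 9.2]
opening: -0.003
finger_force: 4.8
```

Request:
move_arm([
  {"tx": 0.0, "ty": 0.0, "tz": 0.03, "wx": 0.0, "wy": 0.0, "wz": 0.0, "fingers": -1.0},
  {"tx": 0.0, "ty": 0.0, "tz": 0.0, "wx": 0.0, "wy": 0.0, "wz": 0.0, "fingers": -1.0},
  {"tx": 0.0, "ty": 0.0, "tz": 0.0, "wx": 0.0, "wy": 0.0, "wz": 0.0, "fingers": -1.0},
])

```text
time: 15.92
tcp_pos: [0.6112, -0.0103, 0.1552]
eef_rot: [0.001, -0.146, 0.989, -0.0]
force: [-1.5, 0.5, 9.6]
opening: 0.001
finger_force: 5.1
```

Request:
move_arm([
  {"tx": 0.0, "ty": 0.0, "tz": 0.02, "wx": 0.0, "wy": 0.0, "wz": 0.0, "fingers": -1.0},
  {"tx": 0.0, "ty": 0.0, "tz": 0.0, "wx": 0.0, "wy": 0.0, "wz": 0.0, "fingers": -1.0},
  {"tx": 0.0, "ty": 0.0, "tz": 0.0, "wx": 0.0, "wy": 0.0, "wz": 0.0, "fingers": -1.0},
])

```text
time: 16.17
tcp_pos: [0.6113, -0.0103, 0.1548]
eef_rot: [0.001, -0.146, 0.989, -0.0]
force: [-2.3, 0.5, 12.0]
opening: -0.003
finger_force: 5.6
```

Request:
move_arm([
  {"tx": 0.0, "ty": 0.0, "tz": 0.015, "wx": 0.0, "wy": 0.0, "wz": 0.0, "fingers": -1.0},
  {"tx": 0.0, "ty": 0.0, "tz": 0.0, "wx": 0.0, "wy": 0.0, "wz": 0.0, "fingers": -1.0},
  {"tx": 0.0, "ty": 0.0, "tz": 0.0, "wx": 0.0, "wy": 0.0, "wz": 0.0, "fingers": -1.0},
])

```text
time: 16.42
tcp_pos: [0.6113, -0.0103, 0.1545]
eef_rot: [0.001, -0.146, 0.989, -0.0]
force: [-3.0, 1.0, 12.9]
opening: -0.005
finger_force: 6.3
```

Request:
move_arm([
  {"tx": 0.0, "ty": 0.0, "tz": 0.015, "wx": 0.0, "wy": 0.0, "wz": 0.0, "fingers": -1.0},
  {"tx": 0.0, "ty": 0.0, "tz": 0.0, "wx": 0.0, "wy": 0.0, "wz": 0.0, "fingers": -1.0},
  {"tx": 0.0, "ty": 0.0, "tz": 0.0, "wx": 0.0, "wy": 0.0, "wz": 0.0, "fingers": -1.0},
])

```text
time: 16.67
tcp_pos: [0.6114, -0.0103, 0.1542]
eef_rot: [0.001, -0.146, 0.989, -0.0]
force: [-3.1, 0.5, 14.6]
opening: -0.0
finger_force: 7.0
```

The stiffness has jumped to about 5 N/mm, so this is the hard stop. I'll go a touch more, hold, then lift straight off.

Request:
move_arm([
  {"tx": 0.0, "ty": 0.0, "tz": 0.01, "wx": 0.0, "wy": 0.0, "wz": 0.0, "fingers": -1.0},
  {"tx": 0.0, "ty": 0.0, "tz": 0.0, "wx": 0.0, "wy": 0.0, "wz": 0.0, "fingers": -1.0},
  {"tx": 0.0, "ty": 0.0, "tz": 0.0, "wx": 0.0, "wy": 0.0, "wz": 0.0, "fingers": -1.0},
  {"tx": 0.0, "ty": 0.0, "tz": 0.0, "wx": 0.0, "wy": 0.0, "wz": 0.0, "fingers": -1.0},
])

```text
time: 17.0
tcp_pos: [0.6114, -0.0103, 0.1541]
eef_rot: [0.001, -0.146, 0.989, -0.0]
force: [-3.3, 0.0, 15.1]
opening: -0.0
finger_force: 7.5
```

Request:
move_arm([
  {"tx": 0.0, "ty": 0.0, "tz": -0.1, "wx": 0.0, "wy": 0.0, "wz": 0.0, "fingers": -1.0},
  {"tx": 0.0, "ty": 0.0, "tz": -0.2, "wx": 0.0, "wy": 0.0, "wz": 0.0, "fingers": -1.0},
  {"tx": 0.0, "ty": 0.0, "tz": -0.2, "wx": 0.0, "wy": 0.0, "wz": 0.0, "fingers": -1.0},
  {"tx": 0.0, "ty": 0.0, "tz": -0.3, "wx": 0.0, "wy": 0.0, "wz": 0.0, "fingers": -1.0},
  {"tx": 0.0, "ty": 0.0, "tz": -0.8, "wx": 0.0, "wy": 0.0, "wz": 0.0, "fingers": -1.0},
  {"tx": 0.0, "ty": 0.0, "tz": -1.0, "wx": 0.0, "wy": 0.0, "wz": 0.0, "fingers": -1.0},
  {"tx": 0.0, "ty": 0.0, "tz": -1.0, "wx": 0.0, "wy": 0.0, "wz": 0.0, "fingers": -1.0},
  {"tx": 1.0, "ty": 0.0, "tz": 0.0, "wx": 0.0, "wy": 0.0, "wz": 0.0, "fingers": -1.0},
  {"tx": 1.0, "ty": 0.0, "tz": 0.0, "wx": 0.0, "wy": 0.0, "wz": 0.0, "fingers": -1.0},
  {"tx": 1.0, "ty": 0.0, "tz": 0.0, "wx": 0.0, "wy": 0.0, "wz": 0.0, "fingers": -1.0},
  {"tx": 1.0, "ty": 0.0, "tz": 0.0, "wx": 0.0, "wy": 0.0, "wz": 0.0, "fingers": -1.0},
  {"tx": 1.0, "ty": 0.0, "tz": 0.0, "wx": 0.0, "wy": 0.0, "wz": 0.0, "fingers": -1.0},
  {"tx": 1.0, "ty": 0.0, "tz": 0.0, "wx": 0.0, "wy": 0.0, "wz": 0.0, "fingers": -1.0},
  {"tx": 1.0, "ty": 0.0, "tz": 0.0, "wx": 0.0, "wy": 0.0, "wz": 0.0, "fingers": -1.0},
  {"tx": 0.0, "ty": 0.0, "tz": 0.0, "wx": 0.0, "wy": 0.0, "wz": 0.0, "fingers": -1.0},
  {"tx": 0.0, "ty": 0.0, "tz": 0.0, "wx": 0.0, "wy": 0.0, "wz": 0.0, "fingers": -1.0},
])

```text
time: 18.33
tcp_pos: [0.4088, -0.0712, 0.2609]
eef_rot: [0.0, -0.145, 0.989, -0.0]
force: [0.3, -0.0, 0.4]
opening: 0.0
finger_force: 0.0
```

Run:
```python
from h import *
import pickle
s=get_state(); print(s["time"],s["tcp_pos"],s["force"])
f=lambda im,x,y,w,h,k:cv2.resize(im[y:y+h,x:x+w,::-1],None,fx=k,fy=k,interpolation=cv2.INTER_CUBIC)
o={n:pickle.load(open(n+".pkl","rb")) for n in("top","scene")}
a=read_camera("top");b=read_camera("scene")
t=f(a["frame"],250,150,65,95,5)
sc=f(b["frame"],335,180,40,79,6)
so=f(o["scene"]["frame"],335,180,40,79,6)
cv2.imwrite("pics/fin.png",np.hstack([t[:474],so[:474,:235],sc[:474,:235]]))
```

```text
18.3333 [ 0.40881996 -0.0712168   0.26093204] [ 0.2910458  -0.04421431  0.44188409]
```

View pics/fin.png

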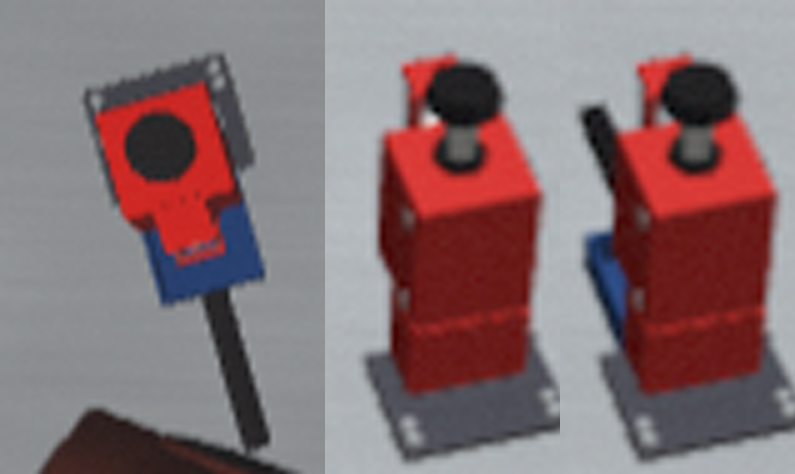

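The final view shows the pan in place under the magazine, with its near corners at crop (162,303) and (265,278). The cap is back at its rest height (695,90). The white rivet head that showed behind the cap at (430,118) before is gone, so the stack moved down one.

```bash
python3 -c "
from cell import *
print(finish_job())"
```

```text
the job is handed in; nothing more can be done
None
```

The job is handed in: the pan is on the bench under the spout, and I pressed the plunger once, fully home at about 15 N, and let it spring back to rest height. The rivet in the pan is hidden from both cameras, but the magazine stack dropped by one.

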